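# Show a trackball to the upward camera in two views, a quarter turn apart

### The arm

A 6-joint arm with a two-finger parallel gripper is mounted at the origin on a cart in front of the work surface, level with it; the furniture and walls round the work are solid. World frame = base frame: x ahead of the robot, y to its left, z up, the work surface at z = 0. Lengths are in mm, angles in rad, forces in N, time in s.
With the tool pointing down it reaches from about 300 to 775 mm from the base axis. Payload 14.6 kg.
Tool frame: the origin (TCP) lies between the finger pads, 19 mm behind the fingertips; this is the grasp point; z points along the fingers, y is the line along which they close (so a half turn about z gives the same grasp; the last joint's range is limited). The gripper opens to 94 mm and grips with 3 to 60 N. Pads are 16 mm wide; open, the fingers measure 119 mm over their backs; the gripper's body (75 mm by 177 mm) begins 78 mm behind the grasp point.
Start: joints at [-1.263, 0.3, 1.521, -0, 1.321, -0.067], TCP at [201.34, -511.812, 224.246] pointing down, gripper open.
Joint ranges: [-3.03, 3.03], [-0.79, 2.21], [0.23, 2.52], [-1.04, 4.18], [0, 3.07], [-2.55, 2.55]. Speed limits (rad/s): [2.22, 2.22, 2.57, 3.14, 3.14, 3.14].

### API

Orientations are given as [roll, pitch, yaw] about the fixed x, y, z axes, in that order (R = Rz(yaw) Ry(pitch) Rx(roll)).
In Python, from cell import manip gives the robot as it stands.
- The arm moves only by the shell command python3 -m creep 'ROWS' [OPENING] [FORCE]. ROWS is text: rows parted by semicolons, each of 6 numbers parted by spaces: the shift along the tool's x, y, z normalised to -1 to 1, where 1 is 4 cm, then the turn, a rotation vector about the tool's x, y, z normalised to -1 to 1, where 1 is pi rad. In form: dx dy dz ax ay az; .... A call has 1 to 20 rows; each row shifts and turns the commanded pose from where the row before left it, along the tool's axes as they then stand; what a row does not reach is not made up. A row lasts 1/8 s, in which the tool goes at most 62.5 mm and 10.7 degrees, less where a joint would pass 70% of its speed; a pose out of reach is approached as far as the arm can. A call with a number of a shift or a turn outside -1 to 1 is refused whole. A call with a gripper value outside its range is refused whole. OPENING is the closure, from 0 (fully open) to 1 (shut), set as the call begins (- or left out, the last holds). The fingers move at their own pace and stop on an object; FORCE is the grip in N (left out, the last holds). Time passes only in rows, so rows that do not move let the fingers close. It gives the time, the measured TCP pose, the force, the opening and the grip force at its end, in the units of the state.
- manip.read_state(): the state, without advancing time (a new reading comes with each control period).
- manip.camera(name): name is "scene" or "top" or "wrist"; returns a dict with "color" (480x640x3 uint8, red, green, blue), "range_z" (480x640 float32, mm along the optical axis (not along the pixel's ray), 0 where there is no reading), "camera_matrix" (3x3 intrinsics, pixels), "k1" (the pictures are not rectified: a ray, as slopes to the right and down, at radius r is drawn at 1 + k1 r^2 times it, then the intrinsics apply), "T" (4x4, takes a point from camera to world coordinates). Camera axes: x right, y down, z forward; pixel columns grow to the right and rows downward; lengths in mm; the calibration is good to about 2 mm. A picture is of the moment at which its call begins.
- manip.sign_off(): hands the job in; it is judged then, once.
The state is a dict: "clock": time; "joints": joint angles; "qd": joint speeds; "effort": joint torques, N m; "eef_pos": TCP position; "eef_rot": TCP orientation; "wrist_force": force on the tool from outside, world axes, zero at the start; "moment": the same for the moment, N m; "finger_gap": finger opening in mm; "finger_force": force on a finger pad.
Only numpy, scipy, OpenCV 4.12 (cv2) and the standard library are available. Lean on these libraries where they do the work, as an engineer would, in place of code of your own. Each camera call takes 0.05 s, during which the arm holds its last target. There are 200 camera calls.

### The job

We are checking a trackball for scratches from below, and two views tell a scratch on the ball from dirt on the lens: first set the focus ring of the upward-looking camera so that its orange line stands at the fixed yellow index, and let go of the ring. Then take the glass-bottomed dish with the red ball lying loose in it and hold it level, centred 6 cm above the lens with its yellow pointer over the red line of the angle plate; keep it still there for a second, then turn it a quarter turn until the pointer is over the white line, and finish still holding it level and still there in the gripper. Keep it level all the while, so that the ball stays in the middle of the glass, and leave the other things on the bench where they are.

Things in the scene. Friction and masses are not known exactly. Their poses are not given: they have to be found in the camera images.
- camera: upward-looking inspection camera, fixed to the bench, position and yaw vary: foot plate 116 x 100 mm, grey housing 86 x 86 mm up to 52 mm above the bench, above it the angle plate, focus ring and lens. Origin under the optical axis on the bench, z up; its -x side faces the robot at yaw 0, a cable leaves at +x.
- angle_plate: round dark plate, 84 mm across, 4 mm thick, on the camera housing, concentric with the lens. Origin on the optical axis at its underside, 52 mm above the bench; z up. +x runs along its thick red line, +y (a quarter turn anticlockwise seen from above) along its thick white line, both on its upper face 28 to 41 mm from the axis. The fixed yellow focus index lies midway between them.
- focus_ring (a joint): angle of the black knurled focus ring, an upright cylinder 48 mm across, 61 to 83 mm above the bench. Grows anticlockwise seen from above; 0 to 2.4 between stops, starts at 0.1 to 0.8; at 1.5 its orange line is at the yellow index. Friction 0.06 N m; stays where left. It lifts the lens barrel (35 mm across, inside it) 4 mm per rad; at 1.5 the lens front is 92 mm above the bench.
- ring_grip (a point): point on the optical axis at the height to grip the ring, 76 mm above the bench (fingertips may go down to 57 mm above the bench there).
- focus_point (a point): point on the optical axis 60 mm above the lens front of the focused lens (152 mm above the bench), where the underside of the dish is to be held.
- dish: round black holder 57 mm across, 13 mm high, with a concave glass bottom, standing on the bench; 0.12 kg. Origin at the centre of its underside, z up, +x towards its yellow pointer. Two flat upright lugs, 24 mm wide (along x), 3.6 mm thick, stand at +y and -y from 6 to 34 mm above the underside, outer faces 58 mm apart: grip across them from above, fingers closing along y.
- dish_grip (a point): point midway between the lugs, 24 mm above the dish's underside: the height for the TCP.
- dish_glass (a point): middle of the glass, its lowest point, 4 mm above the dish's underside. The glass is hollowed to a radius of 75 mm and is 50 mm across.
- dish_pointer (a point): tip of the yellow pointer on the dish's rim, 35 mm from its axis.
- ball_center (a point): centre of the loose red trackball, 25 mm in diameter, about 0.02 kg, lying on the glass; it rolls easily.
- module_00: black hand-held radio module, 115 x 65 x 40 mm, lying loose on the bench; leave it. Origin at the centre of its underside.
- module_01: black hand-held radio module, 115 x 65 x 41 mm, loose; leave it.
- module_03: black hand-held radio module, 115 x 65 x 40 mm, loose; leave it.
- marker_pen: blue and white marker pen, 17 x 135 x 16 mm, loose; leave it.
- cutters: side cutters with red handles, 146 x 44 x 11 mm, loose; leave them.
- driver_red: screwdriver with a red handle, 22 x 180 x 26 mm, loose; leave it.
Mind the look-alikes: they are no part of the job. There is more than one size of the camera; the one meant has the size given above.

How it is judged:
By the outcome, as a careful person would: the job done as asked, in the order asked, and still so for the second after the job is handed in, while the arm keeps its last pose, push and grip.
It also fails if it takes over 72 s, if anything falls off the work surface, if the arm or the gripper's body presses on something with over 40 N, if the wrist force passes 120 N, or if a joint passes its speed limit or range.

## Working session

There is one attempt and no reset: what is moved stays moved. The work goes in short steps, Python scripts to look and compute and a shell command to move; the robot and the scene stay as the last step left them, time stands still between calls to the robot, and variables do not carry over. Pictures are saved under pics/ and viewed, at most 10 in all, crops included, and the job is handed in when it is done.

```bash
ls; mkdir -p pics; cat > h.py <<'E'
import numpy as np,cv2
from cell import manip
def grab(n,tag=None):
    c=manip.camera(n); np.savez(f'pics/{tag or n}.npz',**{k:np.asarray(v) for k,v in c.items()})
    cv2.imwrite(f'pics/{tag or n}.png',c['color'][:,:,::-1]); return c
def load(tag): return dict(np.load(f'pics/{tag}.npz'))
def rays(c,uv):
    K=c['camera_matrix'];k1=float(c['k1']);uv=np.atleast_2d(np.asarray(uv,float))
    d=cv2.undistortPoints(uv.reshape(-1,1,2),K,np.array([k1,0,0,0.])).reshape(-1,2)
    R=c['T'][:3,:3]; return c['T'][:3,3],np.c_[d,np.ones(len(d))]@R.T
def onz(c,uv,z):
    o,d=rays(c,uv); return o+d*((z-o[2])/d[:,2])[:,None]
def bydepth(c,uv):
    o,d=rays(c,uv);uv=np.atleast_2d(uv).astype(int)
    return o+d*c['range_z'][uv[:,1],uv[:,0]][:,None]
def tri(c1,p1,c2,p2):
    o1,d1=rays(c1,p1);o2,d2=rays(c2,p2);d1=d1[0];d2=d2[0]
    s=np.linalg.lstsq(np.c_[d1,-d2],o2-o1,rcond=None)[0]
    a=o1+s[0]*d1;b=o2+s[1]*d2;return (a+b)/2,np.linalg.norm(a-b)
E
python3 - <<'E'
from h import *
for n in ['scene','top','wrist']:
    c=grab(n);print(n,c['T'].round(2).tolist(),c['camera_matrix'].tolist(),c['k1'])
print(manip.read_state())
a=cv2.imread('pics/top.png');b=cv2.imread('pics/scene.png')
E
```

```text
pics
scene [[-0.75, -0.36, 0.56, 26.0], [-0.67, 0.41, -0.63, 654.07], [-0.0, -0.84, -0.54, 586.23], [0.0, 0.0, 0.0, 1.0]] [[452.4252721212973, 0.0, 315.47025032272563], [0.0, 452.4252721212973, 237.28471282851325], [0.0, 0.0, 1.0]] -0.11663029857687995
top [[0.0, -1.0, 0.08, 419.38], [-1.0, -0.0, 0.0, 123.94], [-0.0, -0.08, -1.0, 1301.07], [0.0, 0.0, 0.0, 1.0]] [[588.2965226223391, 0.0, 323.2569579970632], [0.0, 588.2965226223391, 242.7512614126649], [0.0, 0.0, 1.0]] -0.1251519977759253
wrist [[0.37, -0.89, -0.26, 278.49], [-0.93, -0.35, -0.1, -481.69], [-0.0, 0.28, -0.96, 383.85], [0.0, 0.0, 0.0, 1.0]] [[369.7876298530229, 0.0, 323.4956069867856], [0.0, 369.7876298530229, 235.79776756859042], [0.0, 0.0, 1.0]] -0.0017215978472433474
{'clock': 0.15, 'joints': array([-1.26261919e+00,  3.00364105e-01,  1.52139918e+00,  6.99779005e-06,
        1.32073572e+00, -6.66228421e-02]), 'qd': array([-0.00011627, -0.00066413, -0.002421  , -0.00105506,  0.00094289,
       -0.00131936]), 'effort': array([-1.90510182e-03, -5.31965482e+01, -3.52823031e+01,  7.07815890e-02,
        2.36197509e-02, -5.61704292e-05]), 'eef_pos': array([ 201.2807393 , -511.65503008,  223.82197459]), 'eef_rot': array([-3.14068876e+00, -6.71028191e-05,  3.74798214e-01]), 'wrist_force': array([0.96957774, 0.03362725, 0.49741099]), 'moment': array([-0.01694084,  0.02444204,  0.04370999]), 'finger_force': 0.0, 'finger_gap': 93.97111483421844}
```

View pics/top.png

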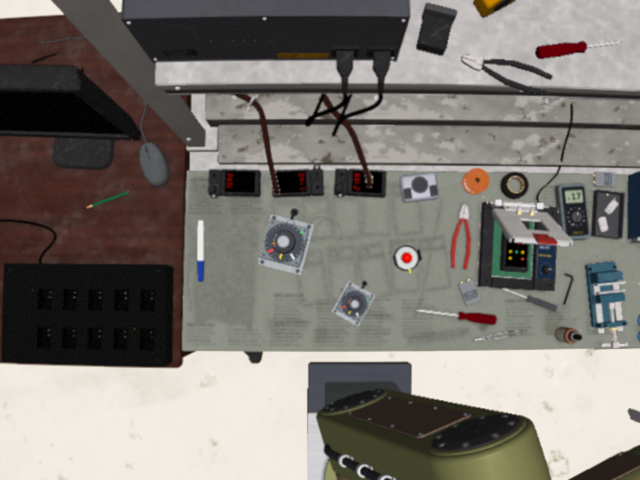

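View pics/scene.png

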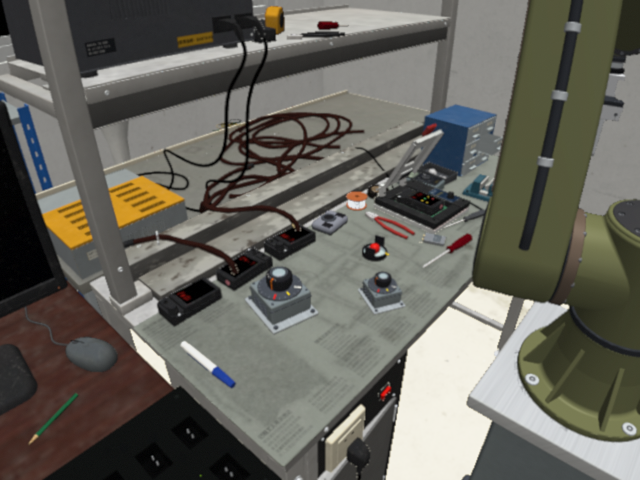

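The top view shows two upward-looking cameras: a large one at (284,241) and a small one at (354,302). The dish with the red ball is at (407,258). In the scene view the large camera is at (280,285), the small one at (381,290) and the dish at (375,250). Next I'll measure them and make the close crop.

```bash
python3 - <<'E'
from h import *
t=load('top');s=load('scene')
for n,p in dict(big=(284,241),small=(354,302),dish=(407,258)).items():
    print(n,onz(t,p,0)[0].round(),bydepth(t,[p])[0].round(1))
# corners of foot plates by height: big
z=t['range_z']
vv,uu=np.mgrid[140:345,190:470];P=bydepth(t,np.c_[uu.ravel(),vv.ravel()])
Pz=P[:,2].reshape(uu.shape)
for n,(u,v) in dict(big=(284,241),small=(354,302),dish=(407,258)).items():
    m=(np.abs(uu-u)<32)&(np.abs(vv-v)<32)
    for lo,hi in ((30,200),(45,58),(60,200)):
        q=P[(m&(Pz>lo)&(Pz<hi)).ravel()]
        if len(q)>4:
            r=cv2.minAreaRect(q[:,:2].astype(np.float32));print(n,lo,len(q),np.round(r[0]),np.round(r[1]),round(r[2],1),'maxz',q[:,2].max().round())
def crop(c,u,v,h):return cv2.resize(c['color'][v-h:v+h,u-h:u+h,::-1],(400,400),interpolation=cv2.INTER_CUBIC)
cv2.imwrite('pics/crop1.png',np.hstack([crop(t,284,241,35),crop(t,407,258,25)]))
print(bydepth(t,[(280,60),(280,95),(280,130),(300,160),(365,183),(240,183)]).round())
E
```

```text
big [528. 212.   0.] [520.3 206.4  87.7]
small [393.  57.   0.] [394.5  59.9  59.1]
dish [491. -61.   0.] [489.3 -57.   26.9]
big 30 1668 [532. 206.] [ 89. 110.] 76.1 maxz 93.0
big 45 979 [521. 208.] [86. 86.] 75.6 maxz 58.0
big 60 483 [521. 208.] [71. 78.] 19.9 maxz 93.0
small 30 738 [392.  59.] [60. 59.] 60.8 maxz 65.0
small 45 121 [391.  64.] [32. 42.] 0.4 maxz 58.0
small 60 31 [391.  58.] [21. 24.] 9.5 maxz 65.0
dish 30 48 [491. -57.] [23. 56.] 13.3 maxz 39.0
[[768. 192. 441.]
 [843. 221.  58.]
 [773. 222.  27.]
 [705. 177.  26.]
 [653.  34.  30.]
 [652. 308.  31.]]
```

View pics/crop1.png

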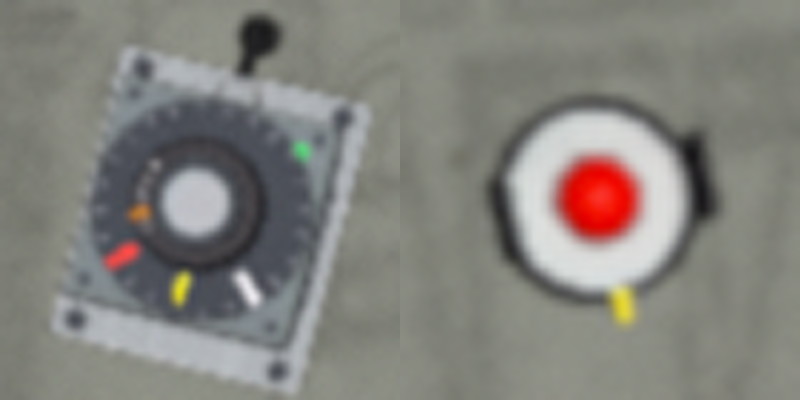

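Left crop: the large camera, with housing 86 x 86 mm by depth, so it is the one described. Red is at (121,257), yellow at (181,290), white at (247,288) and orange at (140,213). Right crop: the dish with the red ball at (598,198) and its pointer at (623,305). The candidates were:
- **Cameras:** big at (284,241), chosen; small at (354,302), rejected.
- **Dish:** (407,258), the only one.

Now I'll move above the dish for a wrist look.

```bash
python3 -m creep '0 0 -1 0 0 0;0 0 -1 0 0 0;.835 -.611 0 0 0 0;.835 -.611 0 0 0 0;.835 -.611 0 0 0 0;.835 -.611 0 0 0 0;.835 -.611 0 0 0 0;.835 -.611 0 0 0 0;.835 -.611 0 0 0 0;.835 -.611 0 0 0 0;.835 -.611 0 0 0 0;.835 -.611 0 0 0 0;.835 -.611 0 0 0 0;.835 -.611 0 0 0 0;.835 -.611 0 0 0 0;0 0 .5 0 0 0;0 0 .5 0 0 0;0 0 0 0 0 0;0 0 0 0 0 0' 0
python3 - <<'E'
from h import *
c=grab('wrist','w1');print(manip.read_state()['joints'].round(3))
E
```

```text
clock: 2.52
eef_pos: [489.3, -57.3, 265.0]
eef_rot: [3.141, -0.001, 0.375]
wrist_force: [-0.3, 0.2, 1.2]
finger_gap: 94.0
finger_force: 0.0
[-0.191  0.14   1.62   0.     1.381  1.005]
```

View pics/w1.png

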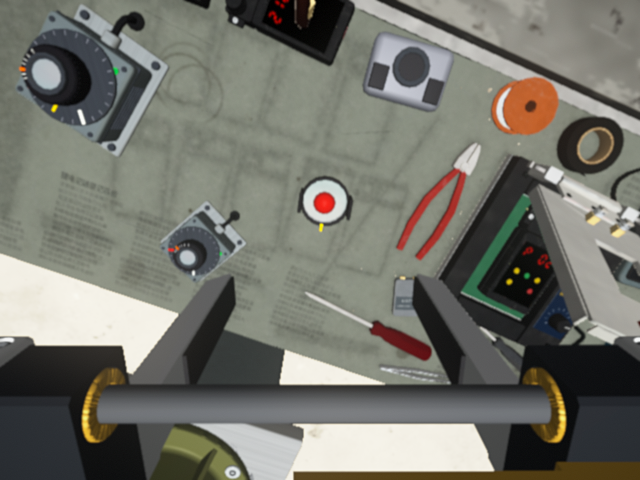

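w1 shows the dish at (324,202) with the pointer at (321,228), the target camera at (75,75) and the small camera at (202,243). Now I'll move over the target camera and turn to the start yaw for the ring.

```bash
python3 -m creep '.453 -.839 0 0 0 0;.453 -.839 0 0 0 0;.453 -.839 0 0 0 0;.453 -.839 0 0 0 0;.453 -.839 0 0 0 0;.453 -.839 0 0 0 0;.453 -.839 0 0 0 0;0 0 1 0 0 -.0545;0 0 0 0 0 -.0545;0 0 0 0 0 -.0545;0 0 0 0 0 -.0545;0 0 0 0 0 -.0545;0 0 0 0 0 -.0545;0 0 0 0 0 -.0545;0 0 0 0 0 -.0545;0 0 0 0 0 0;0 0 0 0 0 0' 0
python3 - <<'E'
from h import *
c=grab('wrist','w2');print(manip.read_state()['joints'].round(3))
E
```

```text
clock: 4.7
eef_pos: [521.3, 207.8, 224.6]
eef_rot: [3.141, -0.0, 1.741]
wrist_force: [0.1, -0.3, -0.4]
finger_gap: 93.4
finger_force: 0.0
[ 0.314  0.324  1.488 -0.     1.328  0.144]
```

View pics/w2.png

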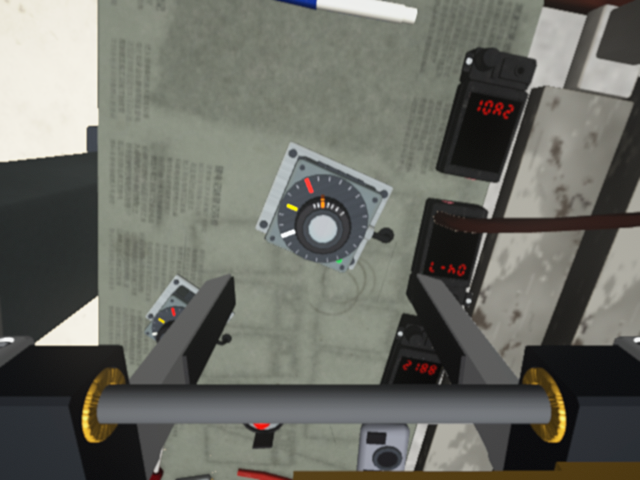

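w2 shows the target camera with the lens at (322,229), orange at (323,202), red at (310,186), yellow at (292,208) and white at (288,234). Next I'll triangulate these and the dish.

```bash
cat >> h.py <<'E'
def blob(c,col,u,v,h):
    hsv=cv2.cvtColor(c['color'],cv2.COLOR_RGB2HSV).astype(int);H,S,V=hsv[...,0],hsv[...,1],hsv[...,2]
    m={'red':((H<6)|(H>172))&(S>140)&(V>90),'orange':(H>=6)&(H<19)&(S>140)&(V>110),'yellow':(H>=21)&(H<36)&(S>120)&(V>100),
       'white':(S<50)&(V>190)}[col]
    w=np.zeros(m.shape,bool);w[v-h:v+h+1,u-h:u+h+1]=1;m=(m&w).astype(np.uint8)
    n,l,st,ce=cv2.connectedComponentsWithStats(m)
    if n<2:return None,None
    i=1+np.argmax(st[1:,4]);ys,xs=np.where(l==i);return np.array([xs.mean(),ys.mean()]),np.c_[xs,ys]
def ang(v):return np.degrees(np.arctan2(v[1],v[0]))%360
E
python3 - <<'E'
from h import *
a=load('w1');b=load('w2');t=load('top')
A={'red':(24,70,10),'yellow':(55,108,10),'white':(82,117,9),'orange':(23,69,9)}
B={'red':(310,186,12),'yellow':(292,208,9),'white':(288,234,9),'orange':(323,202,8)}
P={}
for k in B:
    p,m=blob(b,k,*B[k]);q,_=blob(a,k,*A[k]);
    print(k,p,len(m),q, None if q is None else (tri(a,q,b,p)), onz(b,p,56)[0].round(1) if k!='orange' else onz(b,p,83)[0].round(1)); P[k]=onz(b,p,56 if k!='orange' else 83)[0][:2]
R,W,Y=P['red'],P['white'],P['yellow']
d=W-R;L=np.linalg.norm(d);print('chord',L,'exp',34.5*2**.5)
C=(R+W)/2+np.array([-d[1],d[0]])*.5;print('C',C,[np.linalg.norm(C-x) for x in (R,W,Y)],{k:ang(P[k]-C) for k in P})
# lens circle and depth
lm=b['range_z'];vv,uu=np.mgrid[150:280,250:400];Q=bydepth(b,np.c_[uu.ravel(),vv.ravel()])
for lo,hi in((79,86),(86,96),(50,55),(54.5,58)):
    q=Q[(Q[:,2]>lo)&(Q[:,2]<hi)];(x,y),r=cv2.minEnclosingCircle(q[:,:2].astype(np.float32));print('lvl',lo,len(q),x,y,r,np.median(q[:,2]))
# dish
for n,c,(u,v) in(('w1',a,(324,202)),('top',t,(407,258))):
    p,m=blob(c,'red',u,v,20);(x,y),r=cv2.minEnclosingCircle(m.astype(np.float32));y_,_=blob(c,'yellow',u,v+(26 if n=='w1' else 13),10)
    print(n,p,(x,y),r,y_);globals()[n]=(p,y_)
print('ball',tri(a,w1[0],t,top[0]),'ptr',tri(a,w1[1],t,top[1]))
vv,uu=np.mgrid[165:245,285:365];Q=bydepth(a,np.c_[uu.ravel(),vv.ravel()])
q=Q[(Q[:,2]>29)&(Q[:,2]<40)]
r=cv2.minAreaRect(q[:,:2].astype(np.float32));print('hi',len(q),r,q[:,2].max())
pt=onz(a,w1[1],11)[0];bc=onz(a,w1[0],16.5)[0];print('ptr',pt,'ball',bc,ang(pt-bc))
E
```

```text
red [308.51388889 185.11111111] 72 None None [502.5 237.8  56. ]
yellow [291.7037037  206.87037037] 54 [ 54.         107.69047619] (array([490.07437368, 215.78578605,  56.84518104]), np.float64(1.1061977662174558)) [490.6 215.7  56. ]
white [287.46551724 233.36206897] 58 [ 81.03636364 116.63636364] (array([490.54585146, 190.53098426,  56.56498211]), np.float64(0.41075578264087553)) [490.3 190.3  56. ]
orange [322.29268293 202.41463415] 41 [22.06666667 68.66666667] (array([516.5116326 , 229.67049888,  82.53236202]), np.float64(0.25165630350374485)) [516.4 229.7  83. ]
chord 48.99651268501406 exp 48.79036790187178
C [520.13197338 207.96237176] [np.float64(34.645766374066156), np.float64(34.64576637406616), np.float64(30.552414546897417)] {'red': np.float64(120.61246920961969), 'yellow': np.float64(165.3205769734768), 'white': np.float64(210.6124692096196), 'orange': np.float64(99.79212837757876)}
lvl 79 1750 520.0643310546875 208.6824188232422 24.55016326904297 82.91857405272327
lvl 86 663 520.0853881835938 208.6765594482422 17.269704818725586 86.70782779002076
lvl 50 2238 520.4600830078125 208.44515991210938 56.8719367980957 52.192785302534816
lvl 54.5 3363 516.669677734375 206.43824768066406 45.6186408996582 55.61366474817851
w1 [323.88509317 202.50621118] (323.99005126953125, 202.7119140625) 10.167741775512695 [320.64705882 226.64705882]
top [406.28       257.33333333] (406.2069091796875, 257.3103332519531) 4.842579364776611 [409.33333333 270.44444444]
ball (array([491.09190823, -56.88403113,  19.45922857]), np.float64(0.7508920544595946)) ptr (array([462.62808814, -64.07219552,  14.83219835]), np.float64(0.7112422593067558))
hi 163 ((490.71502685546875, -58.32625961303711), (23.599048614501953, 58.60100555419922), 12.412263870239258) 35.207985587647386
ptr [461.58014169 -64.76988598  11.        ] ball [490.43479003 -57.46557812  16.5       ] 194.20552255694594
```

```bash
python3 -m creep '.02 -.027 .5 0 0 0;0 0 .5 0 0 0;0 0 .5 0 0 0;0 0 .5 0 0 0;0 0 .5 0 0 0;0 0 .5 0 0 0;0 0 .4 0 0 0;0 0 .26 0 0 0;0 0 0 0 0 0;0 0 0 0 0 0' 0; python3 -m creep '0 0 0 0 0 0;0 0 0 0 0 0;0 0 0 0 0 0;0 0 0 0 0 0;0 0 0 0 0 0;0 0 0 0 0 0;0 0 0 0 0 0;0 0 0 0 0 0' 0.7 20
```

```text
clock: 6.0
eef_pos: [520.2, 208.6, 78.5]
eef_rot: [3.141, -0.0, 1.744]
wrist_force: [0.5, -0.3, 0.1]
finger_gap: 94.4
finger_force: 0.0
clock: 7.0
eef_pos: [520.2, 208.5, 77.9]
eef_rot: [3.141, -0.0, 1.744]
wrist_force: [6.0, 0.9, -2.7]
finger_gap: 47.9
finger_force: 20.0
```

```bash
python3 -m creep '0 0 0 0 0 -.0456;0 0 0 0 0 -.0456;0 0 0 0 0 -.0456;0 0 0 0 0 -.0456;0 0 0 0 0 -.0456;0 0 0 0 0 -.0456;0 0 0 0 0 -.0456;0 0 0 0 0 -.0456;0 0 0 0 0 0;0 0 0 0 0 0;0 0 0 0 0 0'
python3 - <<'E'
from h import *
b=grab('wrist','w3')
st=manip.read_state();print(st['moment'],st['joints'].round(3))
C=np.array([520.1,208.4])
cv2.imwrite('pics/w3c.png',cv2.resize(b['color'][120:420,120:520,::-1],(800,600)))
E
```

```text
clock: 8.38
eef_pos: [520.0, 208.4, 77.9]
eef_rot: [-3.142, 0.0, 2.889]
wrist_force: [4.5, -0.4, -1.2]
finger_gap: 47.7
finger_force: 20.0
[-0.3012585  -0.95415385 -0.02646312] [ 0.316  0.484  1.631 -0.     1.026 -1.002]
```

View pics/w3c.png

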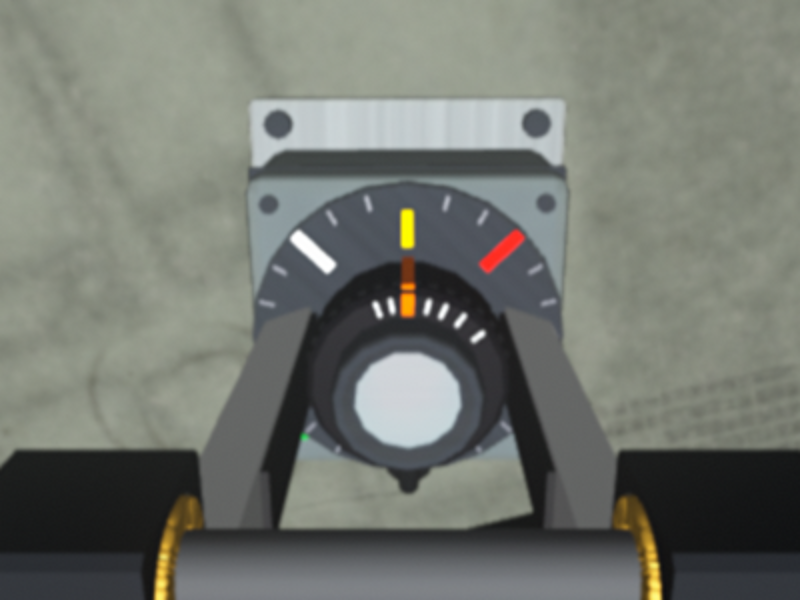

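The orange line at (408,300) stands in line with the yellow index at (407,228) and the lens at (408,400). I'll release, rise and measure.

```bash
python3 -m creep '0 0 0 0 0 0;0 0 0 0 0 0;0 0 0 0 0 0;0 0 0 0 0 0;0 0 0 0 0 0;0 0 0 0 0 0;0 0 0 0 0 0;0 0 0 0 0 0' 0
python3 -m creep '0 0 -.6 0 0 0;0 0 -1 0 0 0;0 0 -1 0 0 0;0 0 0 0 0 0;0 0 0 0 0 0;0 0 0 0 0 0'
python3 - <<'E'
from h import *
b=grab('wrist','w4')
for lo in (0,):
    vv,uu=np.mgrid[120:330,200:440];Q=bydepth(b,np.c_[uu.ravel(),vv.ravel()])
    for lo,hi in((79,86),(86,96)):
        q=Q[(Q[:,2]>lo)&(Q[:,2]<hi)&(np.hypot(Q[:,0]-520,Q[:,1]-208)<35)];(x,y),r=cv2.minEnclosingCircle(q[:,:2].astype(np.float32));print('lvl',lo,len(q),x,y,r,np.median(q[:,2]),q[:,2].max())
P={}
for k,z in(('red',56),('yellow',56),('white',56),('orange',83)):
    g=onz(b,[320,240],56)[0]
    p,m=blob(b,k,325,200,70) if k!='white' else (None,None)
    if k=='white':
        ok=[(p,m)]
        hsv=cv2.cvtColor(b['color'],cv2.COLOR_RGB2HSV)
        mm=((hsv[...,1]<40)&(hsv[...,2]>215)).astype(np.uint8);n,l,st,ce=cv2.connectedComponentsWithStats(mm)
        for i in range(1,n):
            w=onz(b,ce[i],56)[0];
            if 26<np.hypot(w[0]-520,w[1]-208.4)<42 and st[i,4]>25: print('white cand',ce[i],st[i,4],w,ang(w-np.array([520.1,208.4,0])))
    else:
        w=onz(b,p,z)[0];P[k]=w;print(k,p,len(m),w)
        for C in((520.1,208.4),):print(ang(w[:2]-C),np.hypot(*(w[:2]-C)))
E
```

```text
clock: 9.43
eef_pos: [519.9, 208.4, 77.9]
eef_rot: [3.142, 0.0, 2.891]
wrist_force: [-0.1, -0.0, -0.5]
finger_gap: 93.8
finger_force: 0.0
clock: 10.18
eef_pos: [519.5, 208.3, 180.5]
eef_rot: [-3.14, -0.002, 2.891]
wrist_force: [-0.9, 0.1, -1.3]
finger_gap: 93.8
finger_force: 0.0
lvl 79 1373 519.72119140625 208.06680297851562 24.639854431152344 82.40283628829854 85.91380817196904
lvl 86 1804 519.9714965820312 207.99440002441406 17.664527893066406 90.62850669795945 93.42040412663366
red [354.88172043 205.69892473] 93 [502.58642567 237.62230033  56.        ]
120.93519424610493 34.06857969091112
yellow [323.98529412 197.89705882] 68 [490.56249645 215.70310156  56.        ]
166.11223161006848 30.42695200944973
white cand [292.56626506 205.57831325] 83 [490.33193103 190.33199561  56.        ] 211.25604396485267
orange [324.         214.82692308] 52 [497.55665264 213.9015117   83.        ]
166.28552043750355 23.204937866289832
```

The ring is set: orange at 166.3° and yellow at 166.1°. Now to the dish.

```bash
python3 -m creep '0 0 0 0 0 -.051;0 0 0 0 0 -.051;0 0 0 0 0 -.051;.3175 -.902 0 0 0 0;.3175 -.902 0 0 0 0;.3175 -.902 0 0 0 0;.3175 -.902 0 0 0 0;.3175 -.902 0 0 0 0;.3175 -.902 0 0 0 0;.3175 -.902 0 0 0 0;0 0 .7 0 0 0;0 0 0 0 0 0;0 0 0 0 0 0;0 0 0 0 0 0'
python3 - <<'E'
from h import *
b=grab('wrist','w5');a=load('w1');print(manip.read_state()['joints'].round(3))
p,m=blob(b,'red',323,240,60);y,n=blob(b,'yellow',323,200,70);print(p,len(m),y,len(n))
q,_=blob(a,'red',324,202,20);r,_=blob(a,'yellow',324,228,10)
B=tri(a,q,b,p);Y=tri(a,r,b,y);print('ball',B,'ptr',Y)
vv,uu=np.mgrid[120:340,200:440];Q=bydepth(b,np.c_[uu.ravel(),vv.ravel()]);h=np.hypot(Q[:,0]-491,Q[:,1]+58)<40
g=Q[(Q[:,2]>29)&(Q[:,2]<38)&h];print('lugs',cv2.minAreaRect(g[:,:2].astype(np.float32)),np.median(g[:,2]),len(g))
g=Q[(Q[:,2]>9)&(Q[:,2]<16)&h];print('rim',cv2.minEnclosingCircle(g[:,:2].astype(np.float32)),len(g))
bb=onz(b,p,16.5)[0];yy=onz(b,y,10)[0];print(bb,yy,ang(yy-bb))
cv2.imwrite('pics/w5c.png',cv2.resize(b['color'][120:420,120:520,::-1],(800,600)))
E
```

```text
clock: 11.98
eef_pos: [491.2, -57.4, 154.6]
eef_rot: [-3.141, 0.001, -2.911]
wrist_force: [1.0, 1.0, 0.1]
finger_gap: 93.6
finger_force: 0.0
[-0.19   0.249  1.758  0.     1.134 -1.992]
[323.77906977 228.99003322] 602 [323.29032258 192.41935484] 62
ball (array([490.4880646 , -57.52415849,  16.6720617 ]), np.float64(0.14884215298558653)) ptr (array([461.56079731, -64.77892566,  10.92122055]), np.float64(0.003968677615037458))
lugs ((489.8738708496094, -58.59754943847656), (23.60169219970703, 58.65134048461914), 12.725337982177734) 33.097180825856185 298
rim ((487.11419677734375, -59.303253173828125), 31.546180725097656) 809
[490.55641976 -57.58428937  16.5       ] [461.71756821 -64.74480687  10.        ] 193.94421671650778
```

View pics/w5c.png

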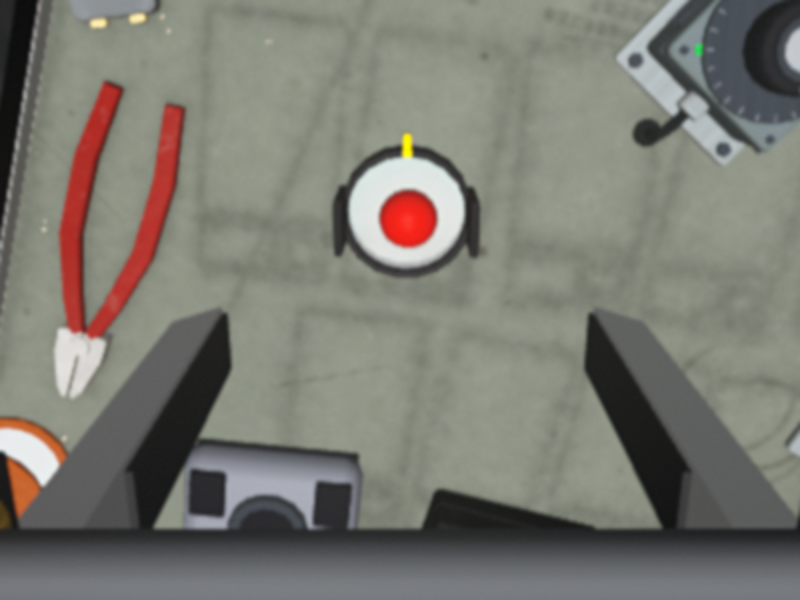

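The crop shows the dish centred at (408,213) with the pointer up at (407,147). The lugs are upright at (341,220) and (473,220), and the yaw matches. The way down is clear of the cutters. I'll descend and grip.

```bash
python3 -m creep '.022 -.008 .5 0 0 0;0 0 .5 0 0 0;0 0 .5 0 0 0;0 0 .5 0 0 0;0 0 .5 0 0 0;0 0 .4 0 0 0;0 0 .25 0 0 0;0 0 .12 0 0 0;0 0 0 0 0 0;0 0 0 0 0 0'; python3 -m creep '0 0 0 0 0 0;0 0 0 0 0 0;0 0 0 0 0 0;0 0 0 0 0 0;0 0 0 0 0 0;0 0 0 0 0 0;0 0 0 0 0 0;0 0 0 0 0 0' 0.6 20
```

```text
clock: 13.28
eef_pos: [490.3, -58.3, 23.5]
eef_rot: [-3.141, 0.001, -2.912]
wrist_force: [-0.3, 0.5, 0.2]
finger_gap: 94.1
finger_force: 0.0
clock: 14.28
eef_pos: [490.1, -58.2, 23.1]
eef_rot: [3.142, -0.0, -2.912]
wrist_force: [-0.1, -0.5, 1.4]
finger_gap: 58.1
finger_force: 20.0
```

```bash
python3 -m creep '0 0 -.05 0 0 0;0 0 -.1 0 0 0;0 0 -.15 0 0 0;0 0 -.2 0 0 0;0 0 -.25 0 0 0;0 0 -.3 0 0 0;0 0 -.3 0 0 0;0 0 -.3 0 0 0;0 0 -.3 0 0 0;0 0 -.3 0 0 0;0 0 -.3 0 0 0;0 0 -.3 0 0 0;0 0 -.25 0 0 0;0 0 -.21 0 0 0;0 0 -.2 0 0 0;0 0 -.15 0 0 0;0 0 -.1 0 0 0;0 0 -.05 0 0 0;0 0 0 0 0 0;0 0 0 0 0 0'
python3 - <<'E'
from h import *
b=grab('wrist','w6');s=manip.read_state();print(s['eef_pos'],s['eef_rot'],s['finger_gap'])
p,m=blob(b,'red',323,240,90);y,n=blob(b,'yellow',323,200,90);print(p,len(m),y,len(n))
z0=s['eef_pos'][2]-23.3
bb=onz(b,p,z0+16.5)[0];yy=onz(b,y,z0+10.9)[0];print(bb,yy,ang(yy-s['eef_pos']),ang(yy-bb))
cv2.imwrite('pics/w6c.png',cv2.resize(b['color'][120:420,120:520,::-1],(800,600)))
E
```

```text
clock: 16.77
eef_pos: [490.0, -58.2, 175.2]
eef_rot: [3.141, -0.0, -2.912]
wrist_force: [-0.1, -0.8, -0.1]
finger_gap: 57.9
finger_force: 20.0
[490.00617395 -58.20995602 175.26822311] [ 3.14144811e+00 -2.62604295e-04 -2.91192170e+00] 57.597255950793055
[325.02032967 302.66923077] 1820 [324.02312139 241.6416185 ] 173
[490.7096324  -57.5313878  168.46822311] [461.56096544 -64.83427284 162.86822311] 193.1093805081584 194.06531885828466
```

View pics/w6c.png

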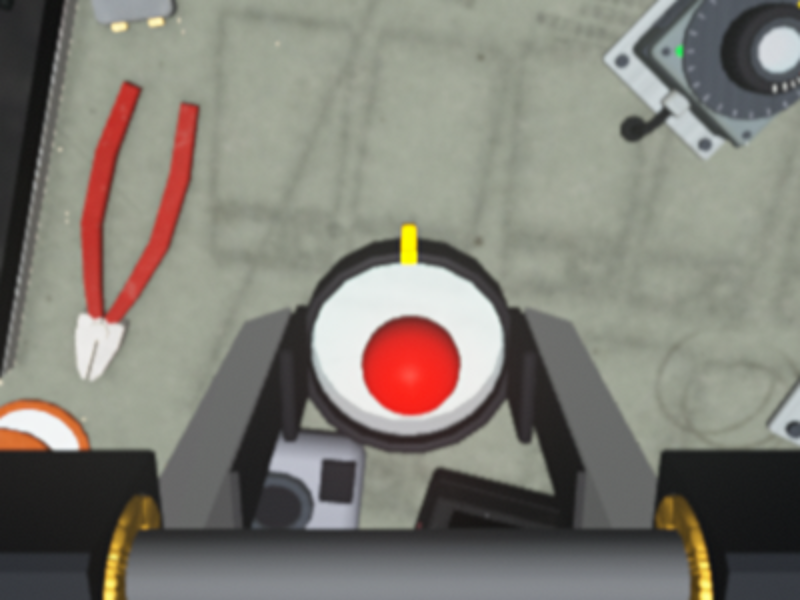

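The dish is held level with its rim at (408,345), ball at (411,365) and pointer at (408,245). Next I'll turn towards the red line, then carry it over the lens with gentle ramps.

```bash
python3 -m creep '0 0 0 0 0 .01;0 0 0 0 0 .02;0 0 0 0 0 .03;0 0 0 0 0 .0354;0 0 0 0 0 .0354;0 0 0 0 0 .0354;0 0 0 0 0 .0354;0 0 0 0 0 .0354;0 0 0 0 0 .0354;0 0 0 0 0 .0354;0 0 0 0 0 .0354;0 0 0 0 0 .03;0 0 0 0 0 .02;0 0 0 0 0 .01;0 0 0 0 0 0;0 0 0 0 0 0'
python3 -m creep '.059 .045 0 0 0 0;.119 .09 0 0 0 0;.178 .135 0 0 0 0;.238 .18 0 0 0 0;.297 .225 0 0 0 0;.357 .27 0 0 0 0;.357 .27 0 0 0 0;.357 .27 0 0 0 0;.357 .27 0 0 0 0;.357 .27 0 0 0 0;.357 .27 0 0 0 0;.357 .27 0 0 0 0;.357 .27 0 0 0 0;.357 .27 0 0 0 0;.357 .27 0 0 0 0;.297 .225 0 0 0 0;.238 .18 0 0 0 0;.178 .135 0 0 0 0;.119 .09 0 0 0 0;.059 .045 0 0 0 0'
python3 -m creep '0 0 0 0 0 0;0 0 0 0 0 0;0 0 0 0 0 0'
cat > m.py <<'E'
import sys
from h import *
tag=sys.argv[1];b=grab('wrist',tag);s=manip.read_state();e=s['eef_pos'];print(e.round(2),s['eef_rot'].round(4),np.degrees(s['eef_rot'][2])%360,s['clock'])
z0=e[2]-23.3;hsv=cv2.cvtColor(b['color'],cv2.COLOR_RGB2HSV)
p,m=blob(b,'red',325,303,50);y,n=blob(b,'yellow',324,250,45)
bb=onz(b,p,z0+16.5)[0];yy=onz(b,y,z0+10.9)[0];print('ball',bb,'ptr',yy,len(n),ang(yy-e),ang(yy-bb))
cv2.imwrite(f'pics/{tag}c.png',cv2.resize(b['color'][120:420,120:520,::-1],(800,600)))
for k in('red','yellow','orange'):
    mm=[blob(b,k,u,v,25) for u,v in((300,190),(340,190),(320,170),(380,210),(260,210))]
    print(k,[(q[0].round(1),len(q[1]),onz(b,q[0],56)[0].round(1),ang(onz(b,q[0],56)[0]-[520.1,208.2,0]).round(1)) for q in mm if q[0] is not None])
E
python3 m.py w7
```

```text
clock: 18.82
eef_pos: [490.0, -58.2, 175.4]
eef_rot: [-3.142, -0.0, 2.105]
wrist_force: [-0.2, 0.3, -2.5]
finger_gap: 58.0
finger_force: 20.0
clock: 21.32
eef_pos: [520.6, 208.6, 175.4]
eef_rot: [-3.141, -0.0, 2.105]
wrist_force: [0.2, 0.6, -1.2]
finger_gap: 57.8
finger_force: 20.0
clock: 21.7
eef_pos: [520.6, 208.3, 175.5]
eef_rot: [3.142, 0.0, 2.104]
wrist_force: [0.4, -0.4, -1.3]
finger_gap: 57.9
finger_force: 20.0
[520.64 208.34 175.49] [3.1415 0.     2.1043] 120.56857962456223 21.75
ball [521.26696707 207.7559765  168.68742697] ptr [505.92484776 233.12821859 163.08742697] 167 120.68139002239728 121.16056724222115
red [(array([323. , 192.4]), 87, array([502.5, 237.8,  56. ]), np.float64(120.8)), (array([323. , 192.4]), 87, array([502.5, 237.8,  56. ]), np.float64(120.8)), (array([323. , 189.6]), 59, array([501.4, 239.7,  56. ]), np.float64(120.8))]
yellow [(array([295. , 209.3]), 70, array([490.5, 215.5,  56. ]), np.float64(166.1))]
orange []
```

```bash
python3 - <<'E'
from h import *
t=grab('top','t2');cv2.imwrite('pics/t2c.png',np.hstack([cv2.resize(t['color'][205:275,250:320,::-1],(400,400),interpolation=cv2.INTER_CUBIC),cv2.resize(load('w7')['color'][100:400,170:470,::-1],(400,400))]))
E
```

```text
(no output)
```

View pics/w7c.png

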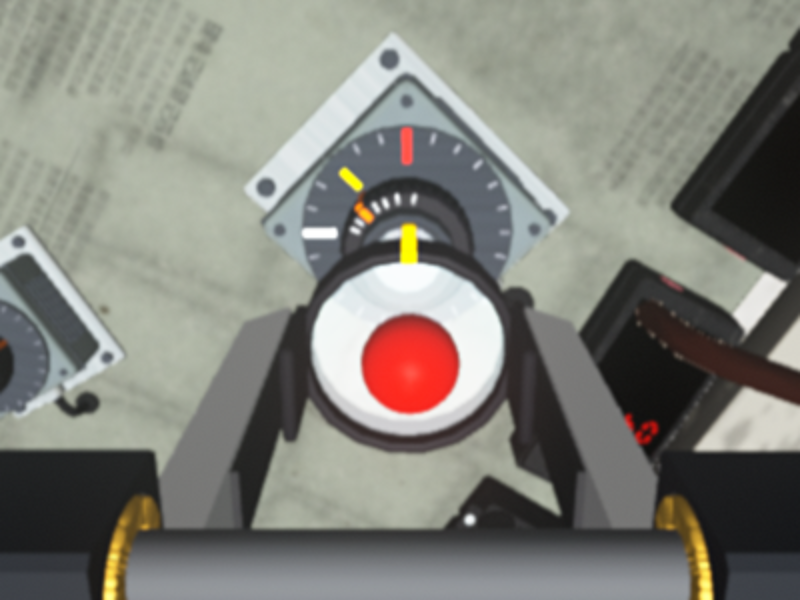

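The dish is over the lens. Its pointer at (408,243) points at the red line at (407,146), and the ball at (410,364) is central. I'll make a half-millimetre trim, hold for over a second, then make the quarter turn.

```bash
python3 -m creep '.015 -.011 0 0 0 0;0 0 0 0 0 0;0 0 0 0 0 0;0 0 0 0 0 0;0 0 0 0 0 0;0 0 0 0 0 0;0 0 0 0 0 0;0 0 0 0 0 0;0 0 0 0 0 0;0 0 0 0 0 0;0 0 0 0 0 0;0 0 0 0 0 0;0 0 0 0 0 0;0 0 0 0 0 0;0 0 0 0 0 0;0 0 0 0 0 0'
python3 -m creep '0 0 0 0 0 -.01;0 0 0 0 0 -.02;0 0 0 0 0 -.03;0 0 0 0 0 -.038;0 0 0 0 0 -.038;0 0 0 0 0 -.038;0 0 0 0 0 -.038;0 0 0 0 0 -.038;0 0 0 0 0 -.038;0 0 0 0 0 -.038;0 0 0 0 0 -.038;0 0 0 0 0 -.038;0 0 0 0 0 -.038;0 0 0 0 0 -.03;0 0 0 0 0 -.02;0 0 0 0 0 -.01;0 0 0 0 0 0;0 0 0 0 0 0;0 0 0 0 0 0;0 0 0 0 0 0'
python3 m.py w8
```

```text
clock: 23.8
eef_pos: [519.9, 208.8, 175.4]
eef_rot: [-3.142, -0.0, 2.105]
wrist_force: [0.1, -0.4, -1.0]
finger_gap: 57.9
finger_force: 20.0
clock: 26.3
eef_pos: [519.9, 208.8, 175.4]
eef_rot: [3.142, -0.0, -2.608]
wrist_force: [-0.2, -1.1, -2.3]
finger_gap: 57.7
finger_force: 20.0
[519.94 208.8  175.47] [ 3.1416e+00  1.0000e-04 -2.6080e+00] 210.57290851761886 26.35
ball [520.12091379 209.29225826 168.66611057] ptr [494.72244895 193.98281723 163.06611057] 167 210.4415723005685 211.0803258165192
red [(array([366.2, 234.5]), 33, array([501.6, 236.9,  56. ]), np.float64(122.8))]
yellow [(array([350.5, 209.5]), 70, array([490.8, 215.6,  56. ]), np.float64(165.8)), (array([355.4, 206. ]), 8, array([486.5, 217.4,  56. ]), np.float64(164.7))]
orange []
```

View pics/w8c.png

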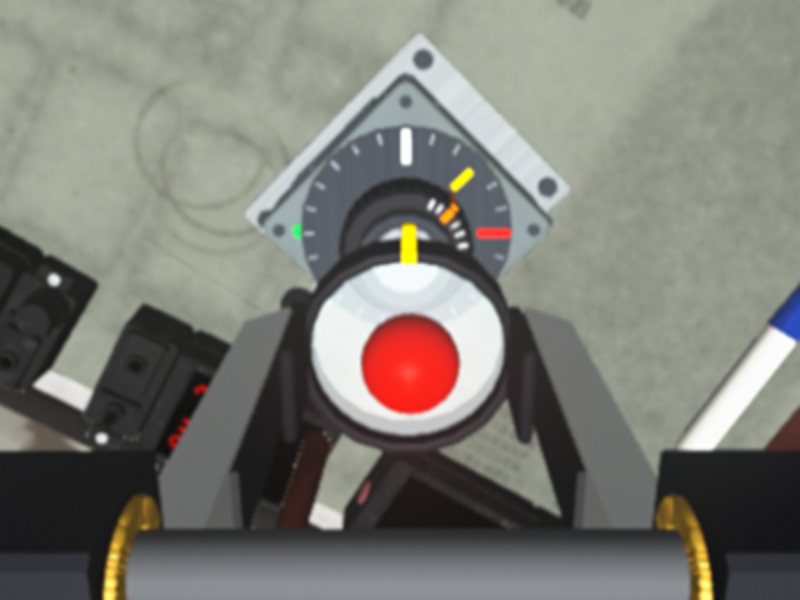

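The pointer at (408,243) is under the white line at (406,146), and the ball is centred at (410,364). I'll make a sub-millimetre trim, settle and hand in.

```bash
python3 -m creep '.01 -.017 0 0 0 0;0 0 0 0 0 0;0 0 0 0 0 0;0 0 0 0 0 0;0 0 0 0 0 0;0 0 0 0 0 0;0 0 0 0 0 0;0 0 0 0 0 0;0 0 0 0 0 0;0 0 0 0 0 0;0 0 0 0 0 0;0 0 0 0 0 0' && python3 -c "
from cell import manip;print(manip.sign_off())"
```

```text
clock: 27.85
eef_pos: [519.9, 208.0, 175.4]
eef_rot: [3.142, -0.0, -2.608]
wrist_force: [0.4, -0.6, -0.9]
finger_gap: 57.9
finger_force: 20.0
the job is handed in; nothing more can be done
None
```

The job is handed in at 27.9 s: the focus ring is set to the yellow index and released, and the dish was held level 6 cm above the lens, first over the red line for over a second, then turned to the white line, where the gripper still holds it with the ball in the middle; the hand-in gave no verdict.

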